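# Put the catch tray back under the filing hood

## Robot

A 6-joint arm with a two-finger parallel gripper is mounted at the origin on a cart in front of the work surface, level with it; the furniture and walls round the work are solid. World frame = base frame: x ahead of the robot, y to its left, z up, the work surface at z = 0. Lengths are in mm, angles in rad, forces in N, time in s.
With the tool pointing down it reaches from about 400 to 825 mm from the base axis. Payload 7 kg.
Tool frame: the origin (TCP) lies at the very end of the fingers, on their centre line; the grasp point (between the pads) lies 19 mm behind it; z points along the fingers, y is the direction in which the jaws open and shut (so a half turn about z gives the same grasp; the last joint's range is limited). The gripper opens to 88 mm and grips with 3 to 60 N. Pads are 19 mm wide; open, the fingers measure 130 mm over their backs; the gripper's body (78 mm by 193 mm) begins 47 mm behind the grasp point.
Start: joints at [-1.049, 0.359, 0.012, 0, -1.224, -0.288], TCP at [156.356, -656.619, 226.561] pointing down, gripper open.
Joint ranges: [-3.07, 3.07], [-1.43, 2.12], [-1.02, 1.25], [-3.03, 1.67], [-3.05, -0], [-3.03, 3.03]. Speed limits (rad/s): [2.39, 2.39, 3.01, 3.14, 3.14, 3.14].

## Interface

Orientations are given as a unit quaternion [x, y, z, w].
In Python, from plant import bot gives the robot as it stands. Calls block until the motion is done:
- bot.move_ptp(position, orientation): joint-space move of the TCP to a pose.
- bot.line_to(position, velocity=150, ori=None): straight line of the TCP; ori=None keeps the orientation; velocity is the mean speed in mm/s.
- bot.move_joints(angles): joint-space move.
- bot.move_gripper(opening, force=None): finger opening in mm; force is the grip in N (None keeps the last); returns when the fingers have stopped.
- bot.pause(seconds).
- bot.solve_ik(position, orientation): joint angles nearest the present ones, or None.
- bot.read_state(): the state.
- bot.camera(name): name is "scene" or "top"; returns the picture (420x560x3 uint8, red, green, blue); there is no depth.
- bot.get_calibration(name): a dict with "fx", "fy", "cx", "cy" (pixels), "view" (4x4, takes a point from world to camera coordinates). Camera axes: x right, y up, looking along -z (the intrinsics and any distortion apply to the point x, -y, -z); pixel columns grow to the right and rows downward; lengths in mm; the calibration is good to about 2 mm. A picture is of the moment at which its call begins. get_calibration takes no time and is no camera call.
A pose or a line that the arm cannot do raises bot.Unreachable and nothing moves.
- bot.close_job(): hands the job in, once; it reports no verdict.
The state is a dict: "t": time; "joint_pos": joint angles; "qvel": joint speeds; "tau": joint torques, N m; "tcp_pos": TCP position; "eef_rot": TCP orientation; "contact_force": force on the tool from outside, world axes, zero at the start; "moment": the same for the moment, N m; "width": finger opening in mm.
Only numpy, scipy, OpenCV 4.12 (cv2) and the standard library are available. Lean on these libraries where they do the work, as an engineer would, in place of code of your own. Each camera call takes 0.05 s, during which the arm holds its last target.

## Task

Slide the emptied catch tray, pull towards you, back into its bay under the filing hood until it is fully home against the stop, then turn the brass button down to the level across the tray's front so that it cannot work its way out. The bay's runners are hidden and sit a little to one side or the other, so feel for the side wall and ease the tray in gently: do not force or jam it, and leave the other things on the bench alone.

Things in the scene. Friction and masses are not known exactly. Their poses are not given: they have to be found in the camera images.
- hood: Fixed filing hood of grey sheet metal: plinth 200 mm deep (x), 204 wide (y), 56 high; on it a raked, open-fronted hood to 240 mm, set back 64 mm from the plinth's front face, which is at x = -0.100. Origin: on the bench under the plinth's middle; x points to the back, y left as seen from the front, z up. The tray dents if pressed against the hood or its runners with more than 40 N.
- mouth (a point): Middle of the lower edge of the tray bay's mouth in the hood's front face, at bench level; axes as the hood's. The mouth is 154 mm wide (77 to each side), 40 mm high and open down to the bench, on which the tray runs. The stop at the back of the bay is 115 mm behind this point.
- runners_mid (a point): A point 60 mm behind the mouth, midway, 17 mm up. To its left and right stand two hidden sheet-metal runners, 103 mm apart, parallel to x; both together sit up to 13 mm left or right, so the left one's face is 38.5 to 64.5 mm left of here, the right one's 103 mm further right. The left runner begins 6 mm behind the hood's front face, the right one 43 mm, with a square end.
- catch_tray: Loose open sheet-steel tray, 0.13 to 0.21 kg: 120 mm long (x), 100 wide (y), sides 24 high; front plate 34 high at its -x end, nose at +x with 2 mm round corners. A wooden pull stands out in front to 126 mm from the origin: middle of the underside; x points to the nose. Starts on the bench right of the hood. Home: origin at x = -0.045 in the hood's frame, front plate 5 mm proud of the hood's face.
- tray_pull (a point): Centre of the wooden grip of the tray's pull: a block 42 mm long (x), 14 mm wide (y), 20 mm high, 9 to 29 mm above the bench. It lies 105 mm in front (-x) of the tray's origin and 19 mm above its underside; axes as the tray's. Grasp it across its 14 mm width.
- turn_button (a joint): Brass turn button on the hood's face right of the mouth: bar 14 mm wide, 65 long, swinging 8 to 16 mm in front of the face; pivot at y = -0.090, z = 0.030 in the hood's frame. 0 = upright; grows as its end goes left and down; 1.57 = level across the tray's front, end stop. Starts at 0.2 to 0.6, stays where left (2 N at the knob moves it). The tray blocks it if over 3 mm from home.
- button_knob (a point): Middle of the turn button's brass knob, 12 mm thick, 18 mm long, standing out towards -x, 40 mm from the pivot and 25 mm in front of the hood's face (the knob spans 16 to 34 mm in front of it). Push it over to the left first, e.g. with the side of closed fingers, then press it down to bring the button level; it is then at y = -0.050, z = 0.030 in the hood's frame.
- clay_jar: Bystander: small terracotta-brown jar, 52 x 61 x 79 mm, on the bench right of the hood. Origin in the middle of its underside.
- caliper: Bystander: steel caliper, 55 x 168 x 8 mm, flat on the bench to the right. Origin in the middle of its underside.
- ring_clamp: Bystander: wooden ring clamp, 26 x 146 x 24 mm, lying on the deck inside the hood. Origin in the middle of its underside.
- solder_tin: Bystander: flat round tin, 65 mm across, 21 mm high, on the bench left of the hood. Origin in the middle of its underside.

How it is judged:
By the outcome, as a careful person would: the job done as asked, in the order asked, and still so for the second after the job is handed in, with the robot touching nothing.
It also fails if it takes over 64 s, if anything falls off the work surface, if the arm or the gripper's body presses on something with over 40 N, if the wrist force passes 120 N, or if a joint passes its speed limit or range.

## Working session

There is one attempt and no reset: what is moved stays moved. The work goes in short steps, each a Python script; the robot and the scene stay as the last script left them, time stands still between calls to the robot, and variables do not carry over. Pictures are saved under pics/ and viewed, and the job is handed in when it is done.

```bash
ls; mkdir -p pics; python3 - <<'E'
from plant import bot
import cv2
for n in("scene","top"):
    im=bot.camera(n); cv2.imwrite(f"pics/{n}0.png",cv2.resize(im[:,:,::-1],(800,600),interpolation=cv2.INTER_CUBIC)); cv2.imwrite(f"{n}0raw.png",im[:,:,::-1]); print(bot.get_calibration(n))
print(bot.read_state())
E
```

```text
pics
{'fx': 380.60413924664186, 'fy': 380.60413924664186, 'cx': 277.0842562975749, 'cy': 206.37370541379977, 'view': array([[ 8.54398863e-01, -5.19573030e-01,  6.81539547e-03,
        -5.73520813e+02],
       [ 2.61535523e-01,  4.41335218e-01,  8.58383595e-01,
        -1.69472611e+02],
       [-4.49000839e-01, -7.31619499e-01,  5.12963113e-01,
        -6.94771914e+02],
       [ 0.00000000e+00,  0.00000000e+00,  0.00000000e+00,
         1.00000000e+00]])}
{'fx': 460.42895673237746, 'fy': 460.42895673237746, 'cx': 285.0906752278625, 'cy': 211.83248714349602, 'view': array([[-7.45760274e-02, -9.97201017e-01, -5.34310242e-03,
        -6.81270717e+01],
       [ 9.72704561e-01, -7.39226054e-02,  2.19957463e-01,
        -6.08764026e+02],
       [-2.19736782e-01,  1.12062937e-02,  9.75494831e-01,
        -9.70360594e+02],
       [ 0.00000000e+00,  0.00000000e+00,  0.00000000e+00,
         1.00000000e+00]])}
{'t': 0.1, 'joint_pos': array([-1.04889817e+00,  3.59297771e-01,  1.11683938e-02, -3.11576895e-04,
       -1.22407490e+00, -2.88119291e-01]), 'qvel': array([-0.00061807, -0.00280463,  0.00211722,  0.0015047 , -0.00124396,
        0.00020411]), 'tau': array([-2.02228017e-03, -5.84162629e+01,  2.93756121e+01,  7.01556757e+00,
        1.02402279e-02, -8.35417563e-05]), 'tcp_pos': array([ 156.26144836, -656.2304575 ,  225.73492557]), 'eef_rot': array([-1.16570722e-01,  9.93182133e-01,  7.04741711e-04, -1.42755727e-04]), 'contact_force': array([ 0.1067594 , -0.32439018,  0.32707616]), 'moment': array([ 0.03766546,  0.00763374, -0.02957158]), 'width': 87.67290405346552}
```

View pics/scene0.png

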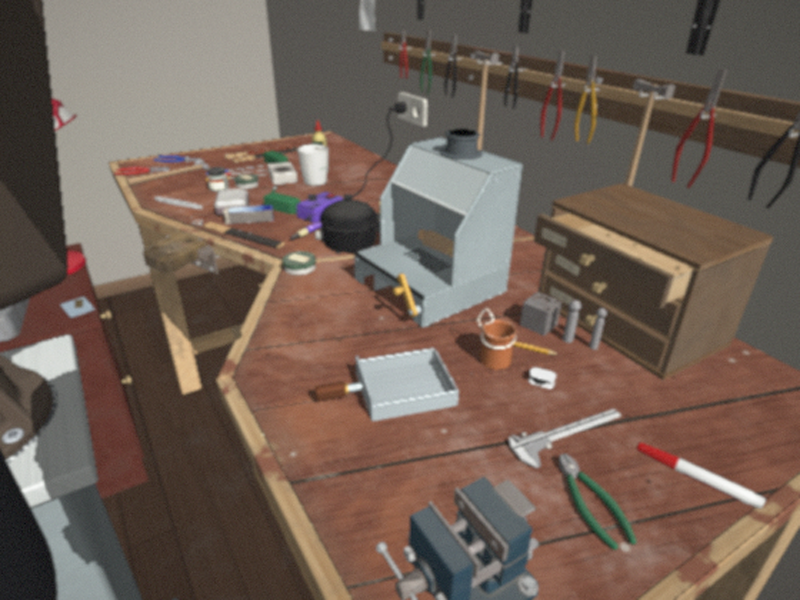

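View pics/top0.png

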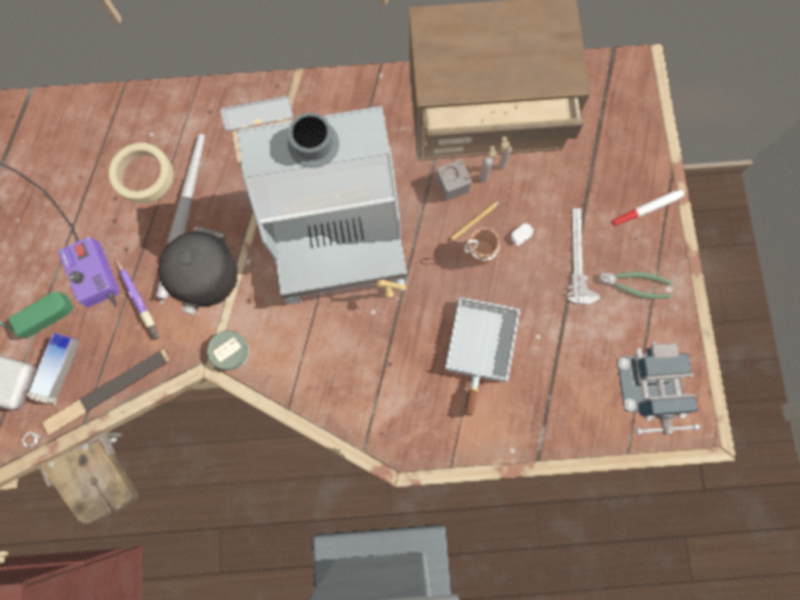

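```bash
cat > h.py <<'E'
import numpy as np, cv2
from scipy.optimize import least_squares
def proj(bot,n,P):
    c=bot.get_calibration(n); P=np.atleast_2d(P); q=P@c['view'][:3,:3].T+c['view'][:3,3]
    return np.c_[c['fx']*q[:,0]/-q[:,2]+c['cx'], c['fy']*(-q[:,1])/-q[:,2]+c['cy']]
def back(bot,n,uv,z):
    c=bot.get_calibration(n); R=c['view'][:3,:3];t=c['view'][:3,3]
    u,v=uv; d=np.array([(u-c['cx'])/c['fx'],-(v-c['cy'])/c['fy'],-1.]); d=R.T@d; o=-R.T@t
    return o+d*(z-o[2])/d[2]
def crop(im,x0,y0,w,h,f,name):
    c=cv2.resize(im[y0:y0+h,x0:x0+w],None,fx=f,fy=f,interpolation=cv2.INTER_CUBIC)
    for k in range(0,w,10): cv2.putText(c,str(x0+k),(k*f,8),0,.3,(0,255,255),1); cv2.line(c,(k*f,10),(k*f,14),(0,255,255),1)
    for k in range(10,h,10): cv2.putText(c,str(y0+k),(0,k*f+3),0,.3,(0,255,255),1); cv2.line(c,(20,k*f),(24,k*f),(0,255,255),1)
    cv2.imwrite(name,c)
E
python3 - <<'E'
from h import *
t=cv2.imread('top0raw.png');s=cv2.imread('scene0raw.png')
crop(t,160,70,140,150,4,'pics/c1.png')
crop(t,255,170,130,130,4,'pics/c2.png')
crop(s,210,170,190,130,4,'pics/c3.png')
E
```

```text
(no output)
```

View pics/c1.png

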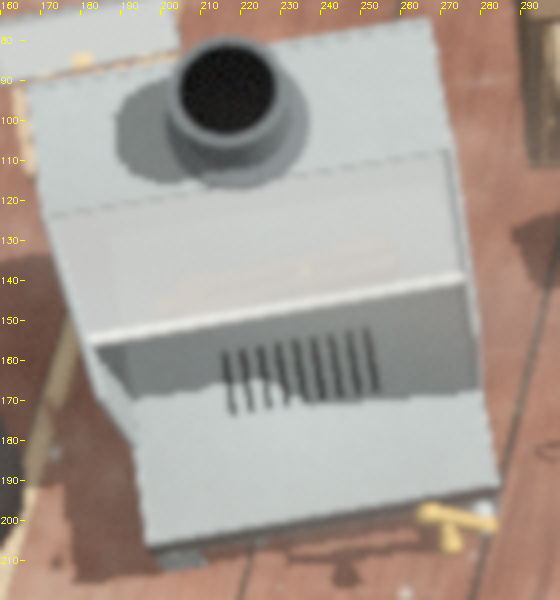

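View pics/c2.png

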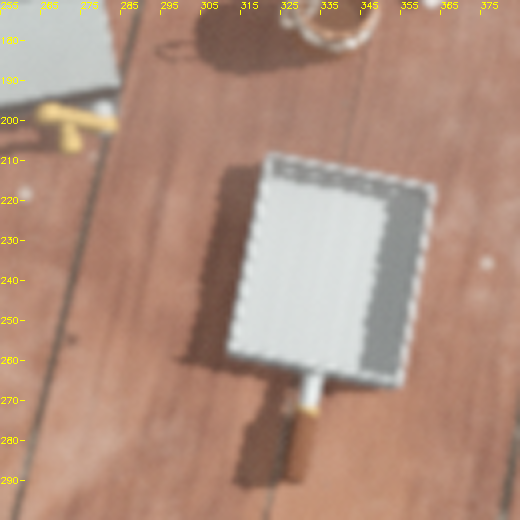

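View pics/c3.png

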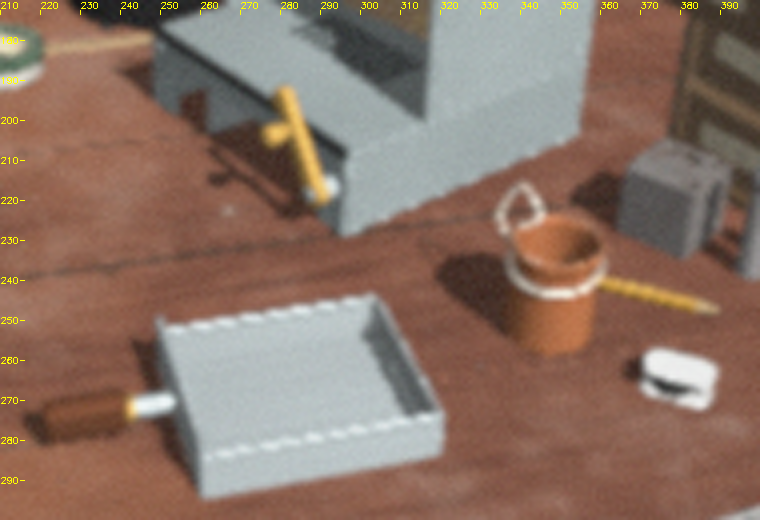

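```bash
cat >> h.py <<'E'
def fit(bot,obs,x0):
    # obs: list (cam, local xyz, uv)
    def pose(p,L): c,s=np.cos(p[2]),np.sin(p[2]); return np.array([p[0]+c*L[0]-s*L[1],p[1]+s*L[0]+c*L[1],L[2]])
    def f(p): return np.concatenate([proj(bot,n,pose(p,L))[0]-uv for n,L,uv in obs])
    r=least_squares(lambda p:f(p*[100,100,1]),np.array(x0)/[100,100,1],loss='soft_l1')
    p=r.x*[100,100,1]; return p,f(p).reshape(-1,2)
E
cat > f1.py <<'E'
from h import *
from plant import bot
np.set_printoptions(precision=2,suppress=True)
o=np.array([-.375,-.375])
T=lambda x0,y0,a,b:np.array([x0+a/4,y0+b/4])+o
hood=[('top',(-100,102,56),T(160,70,147,547)),('top',(-100,-102,56),T(160,70,500,487)),
('top',(100,-102,240),T(160,70,430,18)),('top',(100,102,240),T(160,70,25,85)),
('scene',(-100,-102,56),T(210,170,347,152)),('scene',(-100,-102,0),T(210,170,347,235)),('scene',(-100,102,56),T(210,170,155,28)),('scene',(100,-102,0),T(210,170,580,133))]
tray=[('top',(60,50,24),T(255,170,268,153)),('top',(60,-50,24),T(255,170,435,187)),('top',(-60,50,34),T(255,170,230,352)),('top',(-60,-50,34),T(255,170,402,385)),('top',(-126,0,19),T(255,170,295,482)),
('scene',(60,-50,24),T(210,170,443,412)),('scene',(60,-50,0),T(210,170,441,455)),('scene',(-60,-50,0),T(210,170,205,497)),('scene',(-126,0,19),T(210,170,37,420)),('scene',(-60,50,34),T(210,170,160,318))]
if __name__=='__main__':
  for nm,ob,x0 in(('hood',hood,(650,0,0)),('tray',tray,(500,-300,0))):
    for sel in(None,'top','scene'):
        p,r=fit(bot,[q for q in ob if sel in(None,q[0])],x0); print(nm,sel,p.round(3)); print(r.round(1).tolist())
  p,_=fit(bot,hood,(650,0,0))
  for cam,uv in(('top',(260,170)),):pass
E
python3 f1.py
```

```text
hood None [740.9  -5.6   0.1]
[[0.9, 0.6], [0.4, 0.4], [-0.1, -1.1], [0.3, -1.3], [0.2, -0.1], [-0.6, -0.6], [-0.8, -0.9], [-0.5, -0.4]]
hood top [740.06  -4.77   0.1 ]
[[0.4, 0.9], [-0.0, 0.9], [-0.3, -0.6], [-0.0, -1.0]]
hood scene [740.89  -7.95   0.1 ]
[[0.5, 0.4], [-0.3, -0.1], [-0.4, -0.6], [0.1, 0.1]]
tray None [ 543.32 -233.24   -0.28]
[[0.4, -0.0], [0.6, -0.2], [0.5, -0.5], [0.9, 0.1], [0.1, 0.6], [0.2, -0.1], [-0.1, -1.3], [-1.2, -0.5], [1.1, -0.1], [-1.4, -1.6]]
tray top [ 543.36 -232.12   -0.28]
[[-0.2, 0.0], [0.0, -0.2], [0.1, -0.4], [0.4, 0.0], [-0.3, 0.6]]
tray scene [ 542.86 -235.21   -0.28]
[[0.5, 0.7], [0.2, -0.5], [-1.1, 0.1], [1.2, 0.3], [-1.1, -1.1]]
```

```bash
cat > r.py <<'E'
from h import *
from scipy.spatial.transform import Rotation as Ro
H=np.array([740.6,-5.8,0.0]); 
import f1
ph,_=fit(f1.bot,f1.hood,(650,0,0)); pt,_=fit(f1.bot,f1.tray,(500,-300,0))
PH=ph; PT=pt
def h2w(x,y,P=None):
    P=PH if P is None else P
    c,s=np.cos(P[2]),np.sin(P[2]); return np.array([P[0]+c*x-s*y,P[1]+s*x+c*y])
def ori(yaw,tilt):
    z=np.array([np.cos(yaw)*np.sin(tilt),np.sin(yaw)*np.sin(tilt),-np.cos(tilt)]); y=np.array([-np.sin(yaw),np.cos(yaw),0]); x=np.cross(y,z)
    return Ro.from_matrix(np.c_[x,y,z]).as_quat(), z
def tcp_for_grip(gx,gy,gz,yaw,tilt):
    q,z=ori(yaw,tilt); return np.array([gx,gy,gz])+19*z,q
TILT=np.radians(25); GZ=24.; GX=-106.
def tray_pose(tx,ty,tyaw,dz=0):
    "tcp pose for tray origin (world) "
    p=np.array([tx+np.cos(tyaw)*GX,ty+np.sin(tyaw)*GX]); return tcp_for_grip(p[0],p[1],GZ+dz,tyaw,TILT)
E
python3 - <<'E'
from r import *
bot=f1.bot
print(PH.round(4),PT.round(4))
for a in [(*PT,0),(*PT,120),(*h2w(-182,-14),PH[2],0),(*h2w(-130,-14),PH[2],0),(*h2w(-45,0),PH[2],0)]:
    p,q=tray_pose(*a); print(p.round(1),bot.solve_ik(p,q))
for a in (-76,0),(-40,40):
  p=h2w(-125,-90+20); print(p,bot.solve_ik([*p,100],ori(PH[2],0)[0]))
E
```

```text
[740.9  -5.6   0.1] [ 543.31 -233.24   -0.28]
[ 449.1 -206.5    6.8] None
[ 449.1 -206.5  126.8] None
[463.8 -47.9   6.8] None
[515.5 -42.6   6.8] None
[598.7 -20.1   6.8] None
[623.64 -87.91] [ 0.17  0.39 -0.25  0.   -0.93 -1.64]
[623.64 -87.91] [ 0.17  0.39 -0.25  0.   -0.93 -1.64]
```

```bash
python3 - <<'E'
from r import *
bot=f1.bot
print('yaw',round(PH[2],4),round(PT[2],4))
for nm,a in dict(start=(*PT,),pre=(*h2w(-182,-14),PH[2]),home=(*h2w(-45,0),PH[2])).items():
  for t in (-25,-15,-5,0,5,10,15,20,25):
    g=np.array(a[:2])+GX*np.array([np.cos(a[2]),np.sin(a[2])])
    out=[]
    for f in (0,np.pi):
        q,z=ori(a[2],np.radians(t)); 
        q=(Ro.from_quat(q)*Ro.from_euler('z',f)).as_quat()
        s=bot.solve_ik(np.array([*g,24])+19*z,q); out.append(None if s is None else s.round(2).tolist())
    print(nm,t,out)
E
```

```text
Traceback (most recent call last):
  File "r.py", line 5, in <module>
    ph,_=fit(f1.bot,f1.hood,(650,0,0)); pt,_=fit(f1.bot,f1.tray,(500,-300,0))
         ~~~^^^^^^^^^^^^^^^^^^^^^^^^^^
  File "h.py", line 19, in fit
    r=least_squares(lambda p:f(p*[100,100,1]),np.array(x0)/[100,100,1],loss='soft_l1')
  File "h.py", line 19, in <lambda>
    r=least_squares(lambda p:f(p*[100,100,1]),np.array(x0)/[100,100,1],loss='soft_l1')
                             ~^^^^^^^^^^^^^^^
  File "h.py", line 18, in f
    def f(p): return np.concatenate([proj(bot,n,pose(p,L))[0]-uv for n,L,uv in obs])
                                     ~~~~^^^^^^^^^^^^^^^^^
  File "h.py", line 4, in proj
    c=bot.get_calibration(n); P=np.atleast_2d(P); q=P@c['view'][:3,:3].T+c['view'][:3,3]
ValueError: time passes only in moves, steps and waits
```

```bash
python3 - <<'E'
import pickle
from plant import bot
pickle.dump({n:bot.get_calibration(n) for n in('scene','top')},open('cal.pkl','wb'))
E
cat > /tmp/e.py <<'E'
s=open('h.py').read()
s=s.replace("bot.get_calibration(n)","CAL[n]").replace("import numpy as np, cv2","import numpy as np, cv2, pickle\nCAL=pickle.load(open('cal.pkl','rb'))")
open('h.py','w').write(s)
s=open('f1.py').read().replace("from plant import bot","bot=None"); open('f1.py','w').write(s)
E
python3 /tmp/e.py
python3 - <<'E'
from r import *
from plant import bot
print('yaw',round(PH[2],4),round(PT[2],4))
for sel in('top','scene'): print([fit(None,[q for q in o if q[0]==sel],(600,-100,0))[0].round(4) for o in (f1.hood,f1.tray)])
for nm,a in dict(start=(*PT,),pre=(*h2w(-182,-14),PH[2]),home=(*h2w(-45,0),PH[2])).items():
  for t in (-25,-10,0,5,10,15,20,25):
    g=np.array(a[:2])+GX*np.array([np.cos(a[2]),np.sin(a[2])])
    out=[]
    for f in (0,np.pi):
        q,z=ori(a[2],np.radians(t)); 
        q=(Ro.from_quat(q)*Ro.from_euler('z',f)).as_quat()
        s=bot.solve_ik(np.array([*g,24])+19*z,q); out.append(None if s is None else s.round(2).tolist())
    print(nm,t,out)
E
```

```text
yaw 0.1015 -0.2765
[array([740.06,  -4.77,   0.1 ]), array([ 543.36, -232.12,   -0.28])]
[array([740.89,  -7.95,   0.1 ]), array([ 542.86, -235.21,   -0.28])]
start -25 [[-0.09, 0.55, -0.3, -0.09, -1.14, -1.7], [-0.09, 0.55, -0.3, -0.09, -1.14, 1.44]]
start -10 [[-0.06, 0.41, -0.51, -0.05, -0.83, -1.75], [-0.06, 0.41, -0.51, -0.05, -0.83, 1.39]]
start 0 [[-0.03, 0.32, -0.66, -0.0, -0.59, -1.82], [-0.03, 0.32, -0.66, 0.0, -0.59, 1.32]]
start 5 [[-0.01, 0.29, -0.75, 0.05, -0.45, -1.88], [-0.01, 0.29, -0.75, 0.05, -0.45, 1.26]]
start 10 [[0.0, 0.25, -0.87, 0.17, -0.28, -2.01], [0.0, 0.25, -0.87, 0.17, -0.28, 1.13]]
start 15 [None, None]
start 20 [None, None]
start 25 [None, None]
pre -25 [[0.27, 0.52, -0.38, -0.08, -1.11, -1.68], [0.27, 0.52, -0.38, -0.08, -1.11, 1.46]]
pre -10 [[0.3, 0.37, -0.57, -0.05, -0.8, -1.73], [0.3, 0.37, -0.57, -0.05, -0.8, 1.41]]
pre 0 [[0.33, 0.29, -0.72, -0.0, -0.56, -1.79], [0.33, 0.29, -0.72, 0.0, -0.56, 1.35]]
pre 5 [[0.34, 0.25, -0.81, 0.05, -0.42, -1.86], [0.34, 0.25, -0.81, 0.05, -0.42, 1.28]]
pre 10 [[0.36, 0.22, -0.93, 0.17, -0.26, -1.99], [0.36, 0.22, -0.93, 0.17, -0.26, 1.15]]
pre 15 [None, None]
pre 20 [None, None]
pre 25 [None, None]
home -25 [[0.25, 0.68, -0.05, -0.07, -1.28, -1.69], [0.25, 0.68, -0.05, -0.07, -1.28, 1.45]]
home -10 [[0.28, 0.54, -0.27, -0.04, -0.94, -1.72], [0.28, 0.54, -0.27, -0.04, -0.94, 1.42]]
home 0 [[0.3, 0.45, -0.43, 0.0, -0.69, -1.76], [0.3, 0.45, -0.43, 0.0, -0.69, 1.38]]
home 5 [[0.31, 0.42, -0.51, 0.03, -0.56, -1.8], [0.31, 0.42, -0.51, 0.03, -0.56, 1.34]]
home 10 [[0.32, 0.38, -0.61, 0.09, -0.41, -1.87], [0.32, 0.38, -0.61, 0.09, -0.41, 1.27]]
home 15 [[0.32, 0.36, -0.75, 0.26, -0.22, -2.04], [0.32, 0.36, -0.75, 0.26, -0.22, 1.1]]
home 20 [None, None]
home 25 [None, None]
```

```bash
python3 - <<'E'
from r import *
for a in np.arange(.1,.8,.1):
    y=-90+40*np.sin(a); z=30+40*np.cos(a); w=[*h2w(-134,y),z]
    print(a.round(1),z.round(0),proj(0,'top',w)[0].round(1),proj(0,'scene',w)[0].round(1))
print(back(0,'top',(338,171),40))
E
```

```text
0.1 70.0 [280.7 205.7] [280.6 204. ]
0.2 69.0 [278.9 206.1] [279.5 203.5]
0.3 68.0 [277.3 206.5] [278.5 203.2]
0.4 67.0 [275.6 206.9] [277.5 203. ]
0.5 65.0 [274.1 207.3] [276.5 203. ]
0.6 63.0 [272.6 207.8] [275.6 203.2]
0.7 61.0 [271.3 208.3] [274.8 203.6]
[ 697.24 -245.97   40.  ]
```

```bash
sed -i 's/^TILT=.*/TILT=0.; GZ=25.; GX=-110./' r.py; python3 - <<'E'
from r import *
from plant import bot
bot.move_gripper(50,10)
p,q=tray_pose(*PT,100); bot.move_ptp(p,q); print(bot.read_state()['t'])
im=bot.camera('top')[:,:,::-1]; crop(im,240,150,150,150,4,'pics/a1.png')
im=bot.camera('scene')[:,:,::-1]; crop(im,180,150,190,150,4,'pics/a2.png')
print(bot.read_state()['tcp_pos'],p,bot.read_state()['contact_force'])
E
```

```text
2.9
[ 437.56 -203.75  106.09] [ 437.49 -203.21  106.  ] [-0.17 -0.32 -0.32]
```

View pics/a1.png

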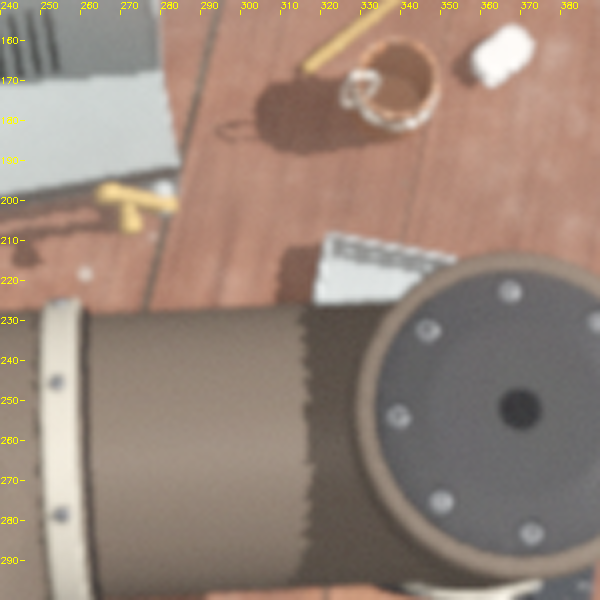

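View pics/a2.png

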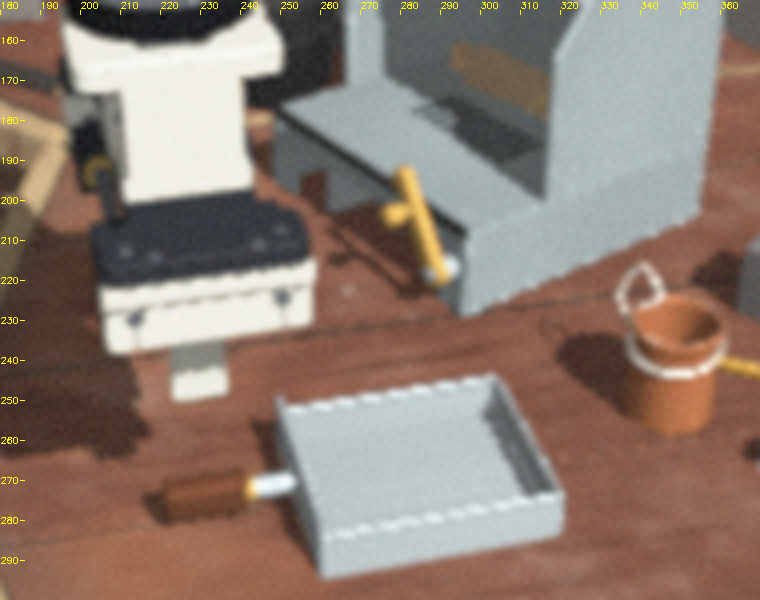

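```bash
python3 - <<'E'
from r import *
from plant import bot
p,q=tray_pose(*PT,0); bot.line_to(p,120)
s=bot.read_state(); print(s['tcp_pos'],s['contact_force'],s['t'])
bot.move_gripper(5,12); s=bot.read_state(); print(s['width'],s['contact_force'],s['t'])
im=bot.camera('scene')[:,:,::-1]; crop(im,180,150,190,150,4,'pics/a3.png')
E
```

```text
[ 437.93 -203.3     6.44] [0.7  0.12 0.33] 3.9833
13.786480363084465 [-0.18  0.55  1.95] 4.6583
```

View pics/a3.png

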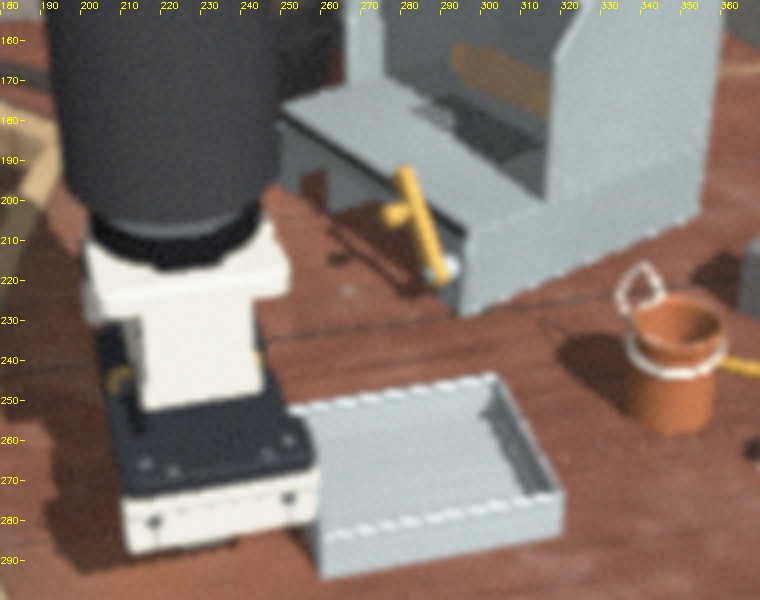

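```bash
python3 - <<'E'
from r import *
from plant import bot
p,q=tray_pose(*h2w(-188,-14),PH[2]); bot.line_to(p,90,q)
s=bot.read_state(); print(s['tcp_pos'],p,s['contact_force'],s['moment'],s['width'],s['t'])
for n in('top','scene'):
    cv2.imwrite(n+'1raw.png',bot.camera(n)[:,:,::-1])
crop(cv2.imread('top1raw.png'),180,150,150,150,4,'pics/b1.png'); crop(cv2.imread('scene1raw.png'),180,120,190,150,4,'pics/b2.png')
E
```

```text
[445.88 -49.81   6.  ] [445.85 -49.74   6.  ] [-1.71  1.41  4.08] [0.56 0.35 0.02] 13.811950924383499 6.5667
```

View pics/b1.png

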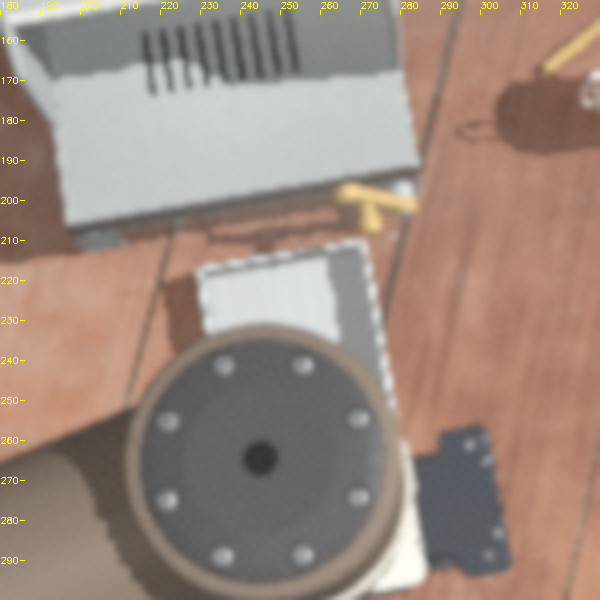

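View pics/b2.png

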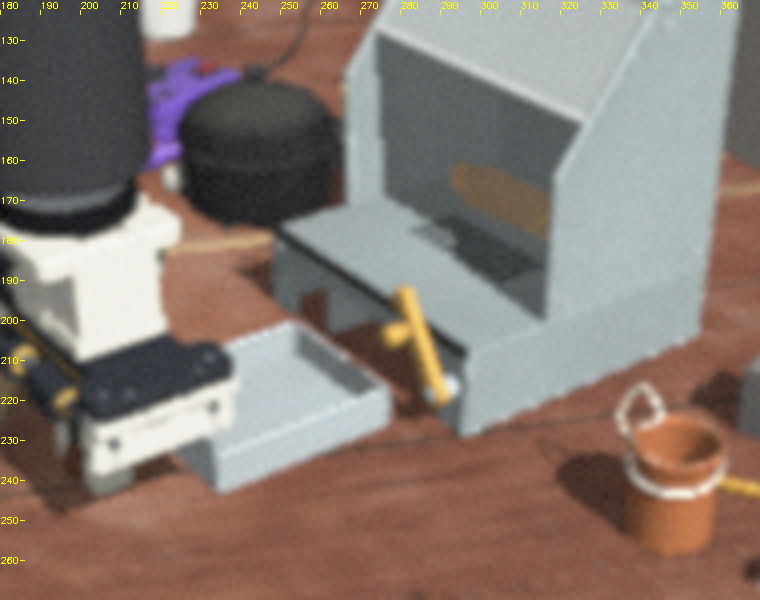

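```bash
python3 - <<'E'
from r import *
T=f1.T
t=[('top',(60,50,24),T(180,150,200,268)),('top',(60,-50,24),T(180,150,365,241)),('top',(0,-50,24),None),
('scene',(60,-50,24),T(180,120,390,388)),('scene',(60,-50,0),T(180,120,390,427)),('scene',(-60,-50,0),T(180,120,220,491)),('scene',(60,50,24),T(180,120,292,320))]
t=[a for a in t if a[2] is not None]
for sel in ('top','scene',None):
    hp,_=fit(0,[q for q in f1.hood if sel in(None,q[0])],(700,0,.1))
    p,r=fit(0,[q for q in t if sel in(None,q[0])],(550,-30,.1))
    d=p-hp;c,s=np.cos(hp[2]),np.sin(hp[2])
    print(sel,p[2].round(4),hp[2].round(4),'rel',(c*d[0]+s*d[1]).round(1),(-s*d[0]+c*d[1]).round(1),d[2].round(4),r.round(1).tolist())
E
```

```text
top 0.0903 0.0984 rel -187.6 -14.6 -0.0081 [[-0.4, 0.1], [0.4, -0.1]]
scene 0.1123 0.0978 rel -188.8 -15.3 0.0144 [[-0.0, -0.0], [-0.1, -1.3], [-0.2, 0.8], [0.4, 0.1]]
None 0.1103 0.1015 rel -188.4 -15.4 0.0088 [[0.1, 0.4], [0.8, -0.6], [-0.2, -0.4], [-0.2, -1.7], [-0.3, 0.3], [0.3, -0.2]]
```

```bash
cat >> r.py <<'E'
def mv(bot,x,y,dyaw=0,v=40,dz=0.3):
    p,q=tray_pose(*h2w(x,y),PH[2]+dyaw,dz); bot.line_to(p,v,q)
    s=bot.read_state(); c,sn=np.cos(PH[2]),np.sin(PH[2]); f=s['contact_force']; d=s['tcp_pos'][:2]-PH[:2]
    F=np.array([c*f[0]+sn*f[1],-sn*f[0]+c*f[1],f[2]]); X=np.array([c*d[0]+sn*d[1]-GX,-sn*d[0]+c*d[1]])
    print('cmd',round(x,1),round(y,2),'act',X.round(1),'F',F.round(1),'M',s['moment'].round(2),'t',round(s['t'],2)); return F,X,s['moment']
E
python3 - <<'E'
from r import *
from plant import bot
mv(bot,-188,-14)
for x in (-170,-158,-150,-144,-138,-132):
    F,X,M=mv(bot,x,-14)
    if abs(F[0])>8 or abs(F[1])>8: print('stop');break
E
```

```text
cmd -188 -14 act [-188.1  -14.1] F [0.2 0.2 0.1] M [-0.03 -0.1   0.02] t 6.92
cmd -170 -14 act [-169.8  -14. ] F [ 0.1  1.  -0.7] M [-0.   -0.13  0.02] t 7.52
cmd -158 -14 act [-157.7  -14. ] F [ 0.5 -0.4 -0.8] M [-0.01 -0.09 -0.03] t 7.97
cmd -150 -14 act [-149.6  -14. ] F [ 1.3 -0.2 -0.8] M [ 0.01 -0.07  0.06] t 8.32
cmd -144 -14 act [-143.6  -14. ] F [ 0.3 -0.1 -2. ] M [ 0.03 -0.04 -0.01] t 8.62
cmd -138 -14 act [-137.6  -14. ] F [ 0.5  0.1 -2. ] M [-0.   -0.02 -0.03] t 8.92
cmd -132 -14 act [-131.6  -13.9] F [ 0.3 -0.1 -0.9] M [-0.04 -0.06  0.03] t 9.22
```

Free entry. Now feel to the left.

```bash
python3 - <<'E'
from r import *
from plant import bot
y=-14
while y<16:
    y+=1.5 if True else 0
    F,X,M=mv(bot,-132,y,v=20)
    if abs(F[1])>2.5 or abs(M[2])>.35: print('touch');break
E
```

```text
cmd -132 -12.5 act [-132.   -12.4] F [ 0.9 -0.1 -1. ] M [-0.11  0.02 -0.07] t 9.47
cmd -132 -11.0 act [-132.1  -10.9] F [-0.4  0.6 -0.2] M [-0.03  0.03 -0.02] t 9.72
cmd -132 -9.5 act [-132.1   -9.4] F [ 0.2 -0.4 -0.9] M [-0.1   0.16 -0.02] t 9.97
cmd -132 -8.0 act [-132.    -7.9] F [-0.6 -0.1 -1.6] M [-0.18  0.04 -0.03] t 10.22
cmd -132 -6.5 act [-132.2   -6.6] F [-0.5 -2.5 -0.7] M [-0.66  0.21 -0.22] t 10.47
touch
```

```bash
python3 - <<'E'
from r import *
from plant import bot
for y in (-6,-5.5,-5,-4.5):
    F,X,M=mv(bot,-132,y,v=15)
    if F[1]<-7: break
for y in (-6.5,-7,-7.5,-8): mv(bot,-132,y,v=15)
E
```

```text
cmd -132 -6 act [-132.3   -6.1] F [-2.2 -1.7 -1.6] M [-0.79  0.41 -0.2 ] t 10.72
cmd -132 -5.5 act [-132.3   -5.6] F [-2.1 -2.1 -0.6] M [-0.96  0.51 -0.33] t 10.97
cmd -132 -5 act [-132.2   -5. ] F [-2.  -2.6 -2. ] M [-1.02  0.66 -0.31] t 11.22
cmd -132 -4.5 act [-132.1   -4.5] F [-2.2 -3.8 -2. ] M [-1.03  0.6  -0.31] t 11.47
cmd -132 -6.5 act [-131.4   -6.4] F [ 0.2 -1.7  0. ] M [-0.58  0.07 -0.16] t 11.75
cmd -132 -7 act [-131.4   -6.8] F [ 1.1 -0.8 -1.5] M [-0.34 -0.31 -0.21] t 12.0
cmd -132 -7.5 act [-131.8   -7.4] F [ 0.4 -0.6 -0.3] M [-0.22 -0.19 -0.13] t 12.25
cmd -132 -8 act [-132.   -8.] F [ 0.1 -0.1 -0.8] M [-0.11 -0.11 -0.06] t 12.5
```

```bash
python3 - <<'E'
from r import *
from plant import bot
mv(bot,-132,-9.2,v=20)
x=-132
while x<-104:
    x+=2
    F,X,M=mv(bot,x,-9.2,v=20)
    if F[0]<-3.5 or abs(F[1])>3: print('stop');break
E
```

```text
cmd -132 -9.2 act [-132.1   -9.2] F [-0.2  0.2 -1.9] M [0.07 0.   0.1 ] t 12.75
cmd -130 -9.2 act [-129.8   -9.2] F [ 0.1  0.1 -0.1] M [ 0.02 -0.11  0.02] t 13.0
cmd -128 -9.2 act [-127.7   -9.2] F [ 0.3  0.4 -1.6] M [-0.04 -0.05  0.  ] t 13.25
cmd -126 -9.2 act [-125.7   -9.2] F [ 0.3  0.8 -1.5] M [-0.03 -0.02 -0.06] t 13.5
cmd -124 -9.2 act [-123.7   -9.2] F [ 0.6 -0.1 -1.2] M [-0.05 -0.02 -0.05] t 13.75
cmd -122 -9.2 act [-121.8   -9.2] F [ 0.6  0.8 -0.5] M [-0.   -0.05 -0.03] t 14.0
cmd -120 -9.2 act [-119.7   -9.2] F [ 0.4 -0.2 -1.6] M [-0.02 -0.08  0.05] t 14.25
cmd -118 -9.2 act [-117.7   -9.2] F [ 0.4 -1.1 -2.1] M [ 0.03 -0.04  0.02] t 14.5
cmd -116 -9.2 act [-115.8   -9.2] F [ 0.  -0.4 -1.3] M [-0.05 -0.07 -0.05] t 14.75
cmd -114 -9.2 act [-113.8   -9.2] F [ 0.9  0.  -1.1] M [ 0.01 -0.08 -0.03] t 15.0
cmd -112 -9.2 act [-111.7   -9.2] F [-0.5  1.  -0.6] M [-0.06 -0.06 -0.02] t 15.25
cmd -110 -9.2 act [-109.7   -9.2] F [ 1.1 -0.2 -1.5] M [-0.03 -0.08 -0.01] t 15.5
cmd -108 -9.2 act [-107.7   -9.2] F [ 1.2 -0.  -1.5] M [ 0.01 -0.06 -0.02] t 15.75
cmd -106 -9.2 act [-105.8   -9.2] F [ 0.1 -0.  -0.7] M [-0.02 -0.1  -0.05] t 16.0
cmd -104 -9.2 act [-103.7   -9.2] F [-0.6  0.1 -1.6] M [-0.03 -0.02  0.01] t 16.25
```

```bash
python3 - <<'E'
from r import *
from plant import bot
x=-104
while x<-71:
    x+=4
    F,X,M=mv(bot,x,-9.2,v=30)
    if F[0]<-3.5 or abs(F[1])>3 or abs(M[2])>.3: print('stop');break
for n in('top','scene'):
    cv2.imwrite(n+'2raw.png',bot.camera(n)[:,:,::-1])
crop(cv2.imread('scene2raw.png'),180,120,190,150,4,'pics/d2.png')
crop(cv2.imread('top2raw.png'),180,150,150,150,4,'pics/d1.png')
E
```

```text
cmd -100 -9.2 act [-99.6  -9.1] F [ 0.   0.4 -0.8] M [ 0.01 -0.09 -0.02] t 16.53
cmd -96 -9.2 act [-95.7  -9.2] F [-0.2  0.6 -0.6] M [-0.03 -0.07 -0.01] t 16.82
cmd -92 -9.2 act [-91.7  -9.2] F [ 0.2  0.3 -1.4] M [ 0.01 -0.1   0.01] t 17.1
cmd -88 -9.2 act [-87.7  -9.2] F [ 0.4  0.7 -2. ] M [-0.02 -0.05  0.01] t 17.38
cmd -84 -9.2 act [-83.7  -9.2] F [ 0.4  0.5 -1.3] M [ 0.02 -0.06  0.02] t 17.67
cmd -80 -9.2 act [-79.7  -9.2] F [ 0.   0.1 -0.8] M [ 0.05 -0.08 -0.01] t 17.95
cmd -76 -9.2 act [-75.7  -9.2] F [ 0.9 -0.3 -1.6] M [-0.04 -0.05  0.02] t 18.23
cmd -72 -9.2 act [-71.6  -9.2] F [ 1.2  0.1 -0.8] M [ 0.04 -0.08  0.02] t 18.52
cmd -68 -9.2 act [-67.7  -9.2] F [ 0.2  0.1 -1.2] M [ 0.03 -0.07 -0.02] t 18.8
```

View pics/d2.png

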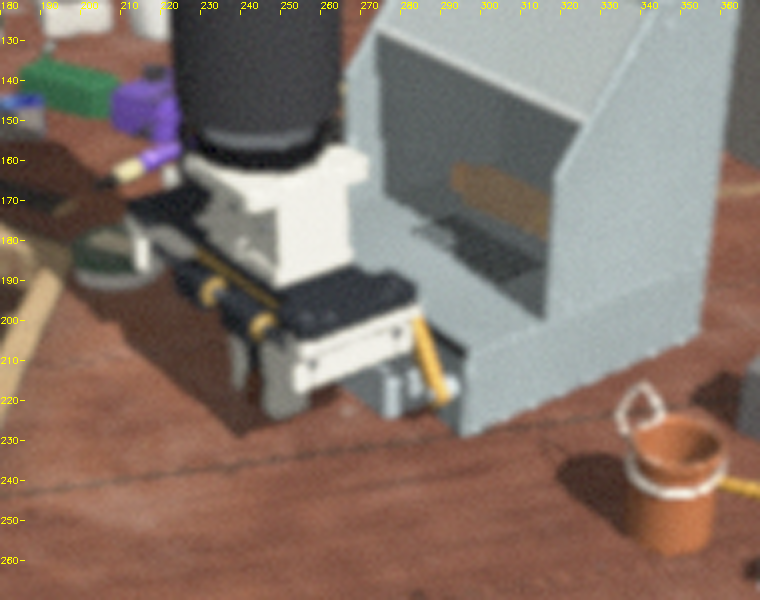

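View pics/d1.png

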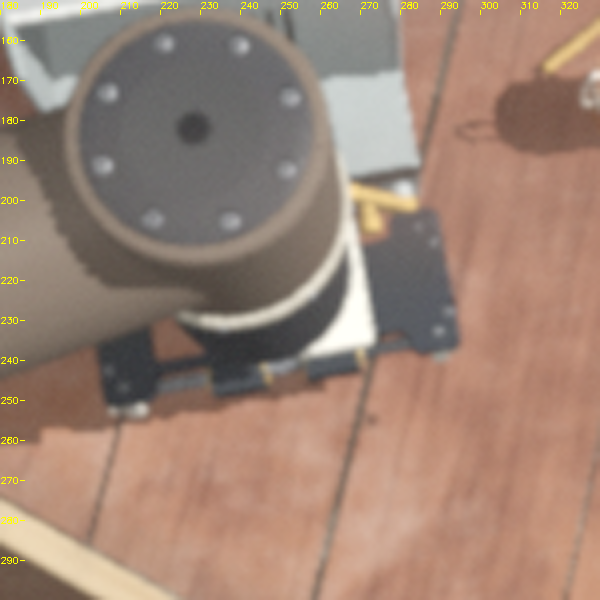

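```bash
cat >> r.py <<'E'
def mt(bot,x,y,z,v=40,dyaw=0,quiet=False):
    "TCP in hood coords, tool down"
    q,_=ori(PH[2]+dyaw,0); w=h2w(x,y); bot.line_to([*w,z],v,q)
    return rd(bot,quiet)
def rd(bot,quiet=False):
    s=bot.read_state(); c,sn=np.cos(PH[2]),np.sin(PH[2]); f=s['contact_force']; d=s['tcp_pos'][:2]-PH[:2]
    F=np.array([c*f[0]+sn*f[1],-sn*f[0]+c*f[1],f[2]]); X=np.array([c*d[0]+sn*d[1],-sn*d[0]+c*d[1],s['tcp_pos'][2]])
    if not quiet: print('act',X.round(1),'F',F.round(1),'M',s['moment'].round(2),'t',round(s['t'],2))
    return F,X,s['moment']
E
python3 - <<'E'
from r import *
from plant import bot
bot.move_gripper(34); rd(bot)
mt(bot,-216,-9.2,8,80)
bot.move_gripper(0,10); rd(bot)
x=-206
while x<-174:
    F,X,M=mt(bot,x,-9.2,12,30)
    if F[0]<-5: print('stop');break
    x+=2 if x<-188 else 1
E
```

```text
act [-178.    -9.2    6.3] F [0.2 0.2 0. ] M [0.02 0.01 0.03] t 19.5
act [-215.5   -9.1    8.3] F [ 0.9  0.5 -0.1] M [ 0.01 -0.05  0.  ] t 20.12
act [-216.    -9.2    8. ] F [0.7 0.  0.2] M [0.01 0.04 0.  ] t 20.88
act [-205.9   -9.2   12. ] F [ 0.2  0.  -0.1] M [0.02 0.01 0.01] t 21.38
act [-204.    -9.2   11.9] F [ 0.1  0.1 -0.2] M [ 0.   -0.03  0.05] t 21.63
act [-201.9   -9.2   12. ] F [-0.5 -0.1 -0.3] M [-0.06  0.06 -0.03] t 21.88
act [-199.8   -9.2   12. ] F [ 0.4 -1.   0.2] M [-0.04  0.05 -0.01] t 22.13
act [-197.7   -9.1   12. ] F [-0.6 -0.6  0.3] M [0.02 0.03 0.  ] t 22.38
act [-195.7   -9.2   12. ] F [ 0.3 -0.1 -0.2] M [-0.01 -0.01 -0.03] t 22.63
act [-193.7   -9.2   12. ] F [-0.1 -1.1 -0.1] M [-0.   -0.02 -0.06] t 22.88
act [-191.7   -9.2   12. ] F [-0.7 -0.   0.6] M [-0.    0.    0.01] t 23.13
act [-189.7   -9.2   12. ] F [0.8 0.2 0.8] M [-0.05  0.02 -0.03] t 23.38
act [-187.7   -9.2   12. ] F [-0.6 -0.5 -0.7] M [0.05 0.09 0.05] t 23.63
act [-187.    -9.2   12. ] F [-0.7  0.2 -0.1] M [-0.09  0.23  0.03] t 23.88
act [-185.9   -9.2   12. ] F [-0.2  0.2  0.1] M [-0.09  0.2   0.01] t 24.13
act [-185.2   -9.2   11.9] F [-1.9 -0.1  1. ] M [-0.02  0.61 -0.07] t 24.38
act [-185.2   -9.3   11.8] F [-5.1  0.8  2.9] M [0.14 1.82 0.03] t 24.63
stop
```

```bash
python3 - <<'E'
from r import *
from plant import bot
for x in (-183,-182): F,X,M=mt(bot,x,-9.2,12,20)
for x in (-186,-205): mt(bot,x,-9.2,12,80)
mt(bot,-260,-9.2,100,200)
for n in('top','scene'):
    cv2.imwrite(n+'3raw.png',bot.camera(n)[:,:,::-1])
crop(cv2.imread('scene3raw.png'),220,150,100,90,7,'pics/e2.png')
crop(cv2.imread('top3raw.png'),180,160,110,85,7,'pics/e1.png')
E
```

```text
act [-185.2   -9.4   11.6] F [-8.4  2.2  4.3] M [0.36 2.78 0.01] t 24.88
act [-185.2   -9.4   11.5] F [-9.1  2.4  7.4] M [0.51 3.66 0.04] t 25.13
act [-185.2   -9.1   12.3] F [-1.9  1.  -0.1] M [-0.01  0.49  0.03] t 25.38
act [-204.7   -9.2   12.3] F [-0.6  0.6 -0.4] M [-0.07 -0.08 -0.02] t 25.77
act [-259.5   -9.1   99.8] F [-0.1  0.2 -1. ] M [ 0.01 -0.02 -0.01] t 26.43
```

View pics/e2.png

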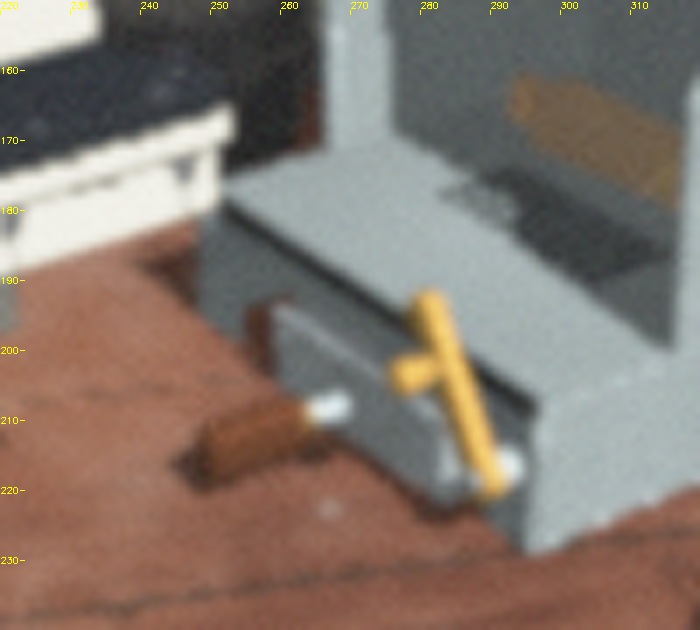

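View pics/e1.png

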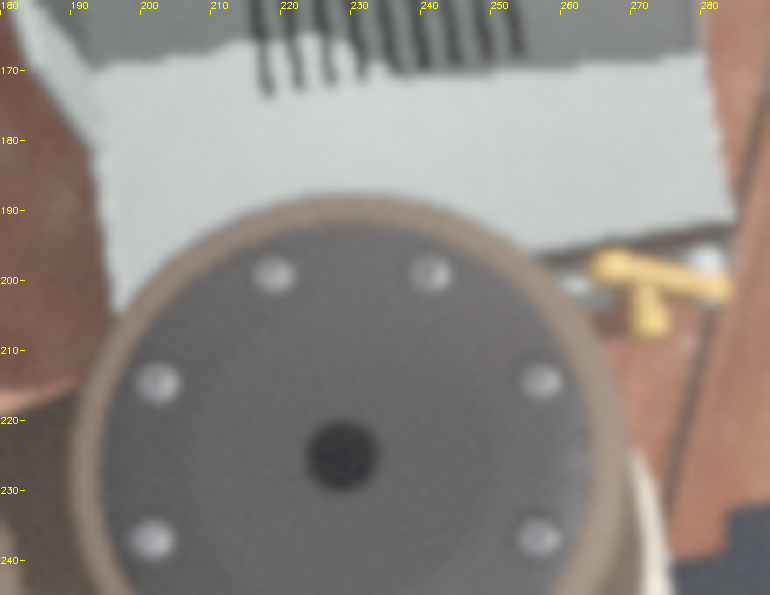

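```bash
python3 - <<'E'
from r import *
hs,_=fit(0,[q for q in f1.hood if q[0]=='scene'],(700,0,.1))
for x in (-45,-47,-49,-51):
  for P in (PH,hs):
    r=[]
    for L in((-60,50,34),(-60,-50,34),(-60,-50,0),(-126,0,29),(-84,0,19)):
        w=h2w(x+L[0],-9.2+L[1],P); u=proj(0,'scene',[*w,L[2]])[0]; r.append(((u-[220,150]+.43)*7).round(0).tolist())
    print(x,r)
E
python3 - <<'E'
from h import *
s=cv2.imread('scene3raw.png'); crop(s,240,180,60,50,13,'pics/e3.png')
E
```

```text
-45 [[278.0, 300.0], [445.0, 414.0], [444.0, 497.0], [204.0, 425.0], [304.0, 412.0]]
-45 [[281.0, 302.0], [448.0, 416.0], [446.0, 500.0], [206.0, 427.0], [306.0, 414.0]]
-47 [[274.0, 302.0], [441.0, 415.0], [439.0, 499.0], [199.0, 426.0], [299.0, 414.0]]
-47 [[277.0, 304.0], [443.0, 418.0], [442.0, 502.0], [201.0, 429.0], [302.0, 416.0]]
-49 [[269.0, 303.0], [436.0, 417.0], [435.0, 501.0], [194.0, 428.0], [295.0, 415.0]]
-49 [[272.0, 305.0], [439.0, 420.0], [437.0, 504.0], [196.0, 430.0], [297.0, 418.0]]
-51 [[265.0, 305.0], [432.0, 419.0], [430.0, 503.0], [189.0, 430.0], [290.0, 417.0]]
-51 [[268.0, 307.0], [434.0, 422.0], [433.0, 505.0], [191.0, 432.0], [293.0, 419.0]]
```

View pics/e3.png

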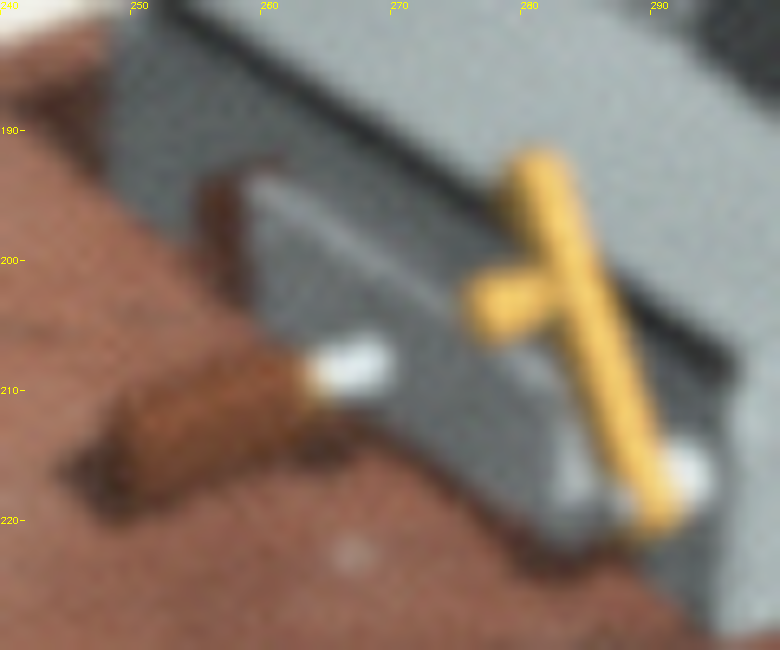

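```bash
python3 - <<'E'
from r import *
from plant import bot
mt(bot,-205,90,100,250,quiet=True)
mt(bot,-150,90,12,200)
mt(bot,-122,90,12,60)
x=-122
while x<-104:
    x+=1.5
    F,X,M=mt(bot,x,90,12,30)
    if F[0]<-3.5: break
mt(bot,-122,90,12,60,quiet=True)
E
```

```text
act [-150.4   89.4   12.2] F [-0.9  0.   0.8] M [-0.04 -0.04 -0.03] t 27.8
act [-122.2   89.9   11.8] F [-0.8  0.2 -0. ] M [ 0. -0. -0.] t 28.42
act [-120.6   90.    12. ] F [ 0.1 -0.3  0. ] M [-0.01  0.01 -0.02] t 28.67
act [-118.9   90.    12. ] F [-0.1  0.  -0.8] M [-0.   -0.   -0.02] t 28.92
act [-117.4   90.    12. ] F [-0.  -0.3  0.3] M [ 0.    0.02 -0.01] t 29.17
act [-115.9   90.    12. ] F [ 0.3 -0.1 -0.1] M [-0.03  0.   -0.03] t 29.42
act [-114.4   90.    12. ] F [0.3 0.1 0.3] M [-0.01  0.   -0.03] t 29.67
act [-114.2   89.9   11.8] F [-5.2  0.9  3.1] M [ 0.13  1.77 -0.01] t 29.92
```

```bash
python3 - <<'E'
from r import *
from plant import bot
mt(bot,-150,90,110,200,quiet=True)
mt(bot,-150,-120,110,250,quiet=True)
mt(bot,-135,-120,52,150)
prev=None
for a in np.arange(.30,1.11,.1):
    F,X,M=mt(bot,-135,-90+40*np.sin(a)-27,min(52,30+40*np.cos(a)-13),40)
    if np.abs(F).max()>12: print('stop');break
cv2.imwrite('pics/g1.png',cv2.resize(bot.camera('scene')[:,:,::-1][130:260,200:370],None,fx=4,fy=4))
E
```

```text
act [-134.8 -119.4   52.2] F [0.2 0.8 1.5] M [ 0.   -0.05  0.02] t 32.42
act [-134.9 -104.9   52.3] F [-0.7  1.3  0.3] M [-0.01  0.03  0.01] t 32.93
act [-135.  -101.3   52. ] F [-0.6 -0.2  0.1] M [-0.05  0.05  0.02] t 33.18
act [-135.   -97.7   52. ] F [ 0.2  0.2 -0.7] M [-0.06 -0.    0.02] t 33.43
act [-135.1  -94.2   49.8] F [ 0.5  0.2 -0.4] M [-0.05 -0.01 -0.02] t 33.68
act [-135.1  -91.    47.4] F [-0.5 -0.8  0. ] M [-0.    0.03  0.04] t 33.93
act [-135.   -88.2   44.8] F [ 0.5 -1.   0.1] M [-0.12 -0.08 -0.05] t 34.18
act [-135.1  -85.5   41.6] F [ 0.3 -0.9  0.5] M [-0.13 -0.06  0.03] t 34.43
act [-135.1  -83.1   38.3] F [-0.5 -0.3 -1.1] M [-0.15 -0.08 -0.02] t 34.68
act [-135.2  -81.2   34.8] F [ 0.1 -1.  -0.1] M [-0.18 -0.09  0.03] t 34.93
```

View pics/g1.png

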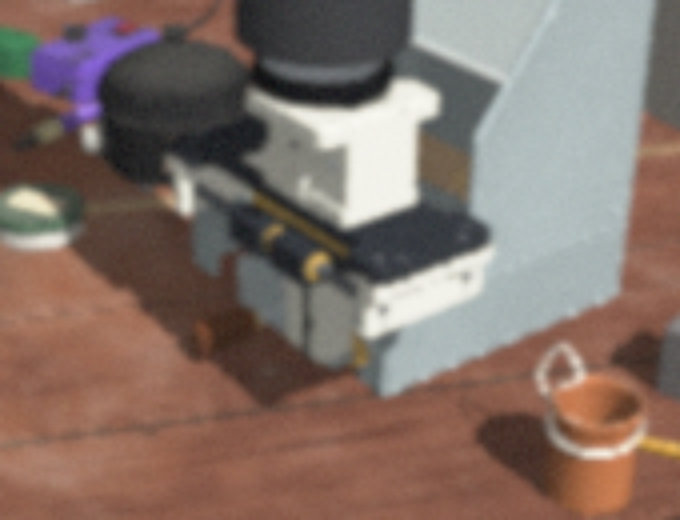

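```bash
python3 - <<'E'
from r import *
from plant import bot
mt(bot,-135,-77,35,40)
mt(bot,-135,-95,40,100)
mt(bot,-150,-100,90,200)
mt(bot,-215,-70,105,250)
cv2.imwrite('top4raw.png',bot.camera('top')[:,:,::-1]);cv2.imwrite('scene4raw.png',bot.camera('scene')[:,:,::-1])
crop(cv2.imread('scene4raw.png'),220,150,100,90,7,'pics/g2.png')
E
```

```text
act [-135.4  -77.8   34.5] F [ 1.4 -6.2 -4.3] M [-2.21 -0.65 -0.02] t 35.24
act [-134.9  -95.6   40.3] F [ 0.5 -0.1  0.1] M [ 0.02 -0.01  0.02] t 35.58
act [-149.6  -99.8   91.3] F [-0.3  0.4  0.4] M [-0.04 -0.01  0.  ] t 35.98
act [-215.5  -69.5  105. ] F [ 0.2 -0.3 -0.7] M [-0.   -0.09 -0.02] t 36.42
```

View pics/g2.png

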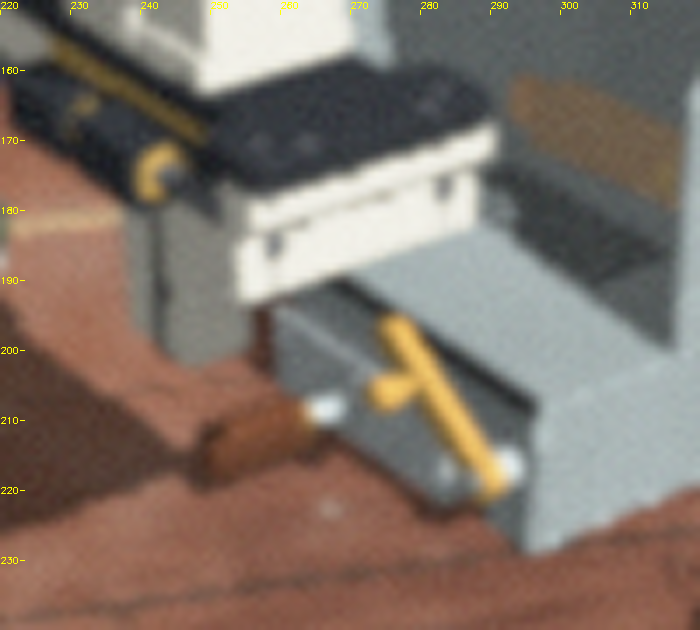

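```bash
python3 - <<'E'
from r import *
from plant import bot
mt(bot,-160,-50,95,200,quiet=True)
mt(bot,-135,-50,75,150)
z=75
while z>29:
    z-=3 if z>40 else 1
    F,X,M=mt(bot,-135,-50,z,40)
    if F[2]>7 and X[2]<45 or F[2]>12: print('stop');break
E
```

```text
act [-135.6  -50.3   74.2] F [-0.2  1.  -0.6] M [ 0.01  0.04 -0.  ] t 37.34
act [-135.4  -50.1   72.3] F [0.4 0.6 0.2] M [ 0.01 -0.03 -0.03] t 37.59
act [-135.2  -50.    69. ] F [-0.4  0.1  0.4] M [ 0.   -0.02  0.02] t 37.84
act [-135.2  -50.    65.7] F [ 0.2 -0.   0.3] M [0.02 0.06 0.02] t 38.09
act [-135.2  -50.    62.7] F [ 0.7 -0.4  0.3] M [ 0.02 -0.01 -0.06] t 38.34
act [-135.2  -50.    59.8] F [-0.2  0.1  0.2] M [-0.04 -0.01  0.03] t 38.59
act [-134.8  -50.    57. ] F [ 0.2  0.5 -0.2] M [ 0.08 -0.15 -0.04] t 38.84
act [-134.7  -49.9   54.1] F [0.2 1.1 1.9] M [ 0.31 -0.23  0.03] t 39.09
act [-135.1  -50.1   50.9] F [ 0.9 -0.   1.5] M [ 0.16 -0.24 -0.01] t 39.34
act [-135.3  -50.1   47.7] F [-0.1 -0.5  0.5] M [ 0.06 -0.05 -0.02] t 39.59
act [-135.3  -50.1   44.6] F [ 0.1 -0.3 -0.3] M [ 0.01 -0.04 -0.04] t 39.84
act [-135.3  -50.1   41.7] F [-0.2  0.1  0. ] M [-0.04 -0.06 -0.04] t 40.09
act [-135.2  -50.    38.7] F [ 0.4  0.3 -1.4] M [ 0.02 -0.   -0.03] t 40.34
act [-135.1  -50.    37.9] F [-0.3  0.7  0.2] M [ 0.02  0.06 -0.01] t 40.59
act [-135.  -50.   37.] F [-0.7  0.5  0.7] M [0.22 0.12 0.02] t 40.84
act [-134.9  -50.    36.1] F [-0.9  0.9  2.8] M [0.4  0.34 0.03] t 41.09
act [-134.8  -50.    35.8] F [-2.9  1.7  7.9] M [0.73 1.11 0.03] t 41.34
stop
```

```bash
python3 - <<'E'
from r import *
from plant import bot
mt(bot,-135,-50,34,20)
mt(bot,-135,-50,50,80,quiet=True)
mt(bot,-150,-50,90,200,quiet=True)
s=bot.read_state()
mt(bot,-260,-150,230,300)
rd(bot)
cv2.imwrite('top5raw.png',bot.camera('top')[:,:,::-1]);cv2.imwrite('scene5raw.png',bot.camera('scene')[:,:,::-1])
crop(cv2.imread('scene5raw.png'),220,150,100,85,7,'pics/k2.png')
cv2.imwrite('pics/k1.png',cv2.resize(cv2.imread('top5raw.png'),(800,600)))
E
```

```text
act [-134.8  -50.    35.4] F [-5.7  1.6 13.8] M [0.96 1.94 0.02] t 41.59
act [-260.2 -149.6  228.5] F [-0.3  0.5 -0.7] M [ 0.03 -0.02 -0.01] t 43.14
act [-260.2 -149.6  228.5] F [-0.3  0.5 -0.7] M [ 0.03 -0.02 -0.01] t 43.14
```

View pics/k2.png

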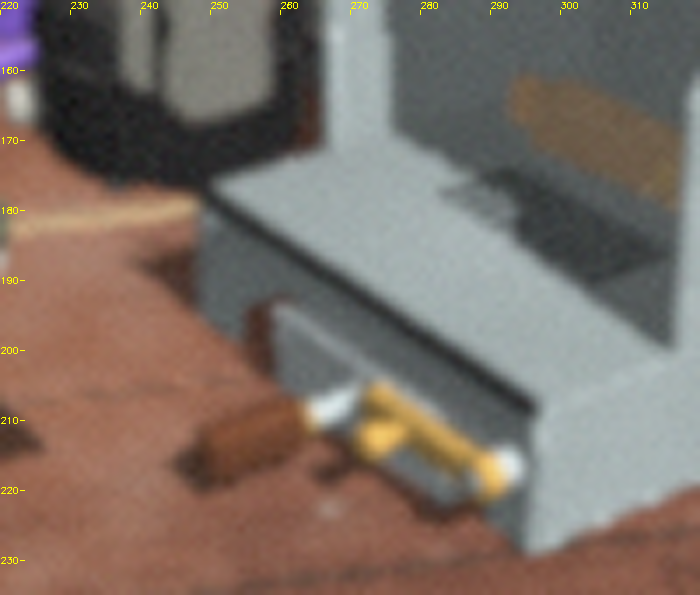

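View pics/k1.png

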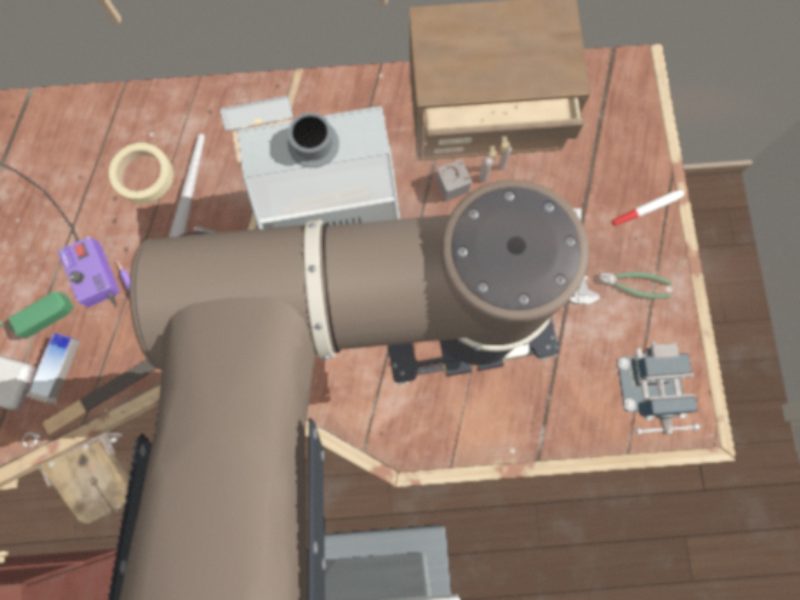

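```bash
python3 - <<'E'
from r import *
hs,_=fit(0,[q for q in f1.hood if q[0]=='scene'],(700,0,.1))
for a in (1.3,1.4,1.5,1.57):
    o=[]
    for r,x in((40,-134),(40,-116),(55,-116),(-8,-116),(53,-112)):
        w=[*h2w(x,-90+r*np.sin(a),hs),30+r*np.cos(a)]; o.append(((proj(0,'scene',w)[0]-[220,150]+.43)*7).round(0).tolist())
    print(a,o)
E
python3 - <<'E'
from h import *
crop(cv2.imread('scene5raw.png'),255,195,45,36,17,'pics/k3.png')
E
```

```text
1.3 [[366.0, 416.0], [409.0, 400.0], [383.0, 372.0], [493.0, 491.0], [396.0, 373.0]]
1.4 [[364.0, 425.0], [407.0, 409.0], [381.0, 384.0], [493.0, 489.0], [394.0, 384.0]]
1.5 [[364.0, 434.0], [406.0, 418.0], [380.0, 397.0], [493.0, 488.0], [393.0, 396.0]]
1.57 [[363.0, 441.0], [406.0, 425.0], [380.0, 407.0], [493.0, 486.0], [392.0, 405.0]]
```

View pics/k3.png

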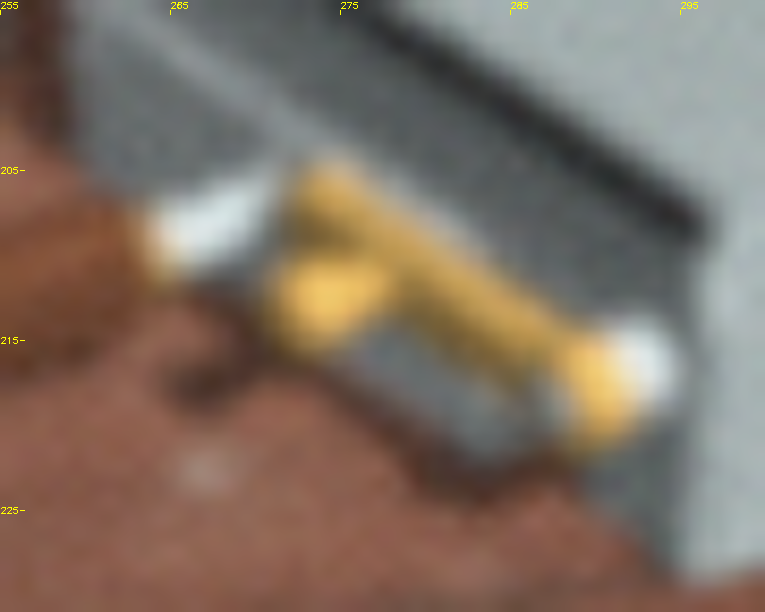

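```bash
python3 - <<'E'
from plant import bot
bot.pause(0.3); print(bot.read_state()['t'],bot.close_job())
E
```

```text
the job is handed in; nothing more can be done
43.5417 None
```

The tray is fully home against the stop, the brass button is level across its front, and the job is handed in at 43.5 s of the 64 s allowed.

- **Insertion:** I gripped the tray by its pull and slid it to the mouth, then entered 28 mm on the right-hand side. I felt left and touched the left runner at about y = −7.8 mm in the hood's frame, with at most about 4 N. I then ran in centred at −9.2 mm with side forces of about 1 N or less. For the last stretch I pushed on the end of the pull with closed fingers until it met firm resistance at 9 N.
- **Home check:** The fingers stopped at −185.2 mm on the pull's end and at −114.2 mm on the hood's face. That difference of 71.0 mm is exactly what a fully home tray should give.
- **Button check:** I pushed the knob over to the left, then pressed it down. It came up firm at tool height 35.8 mm, where 36 mm was expected, and moved only 0.4 mm more under about 14 N. In the last scene picture the bar lies parallel to the tray's top edge and the knob sits where level predicts.
- **Picture agreement:** The pictures alone put the tray 1–3 mm short of home. I took that as calibration error, because the touch check was exact and the button swung freely to its stop.
- **Other things on the bench:** I touched none of them. The arm hid the jar in the last top picture and I did not check it again, but nothing went near it.

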